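# Present the drive module over the pump housing

## Robot

A 7-joint arm with a two-finger parallel gripper is mounted at the origin on the work surface. World frame = base frame: x ahead of the robot, y to its left, z up, the work surface at z = 0. Lengths are in m, angles in rad, forces in N, time in s.
With the tool pointing down it reaches from about 0.35 to 0.9 m from the base axis. Payload 8.1 kg.
Tool frame: the origin (TCP) lies at the very end of the fingers, on their centre line; the grasp point (between the pads) lies 19 mm behind it (arm.tcp_to_grasp is the z of the grasp point in the tool frame, in m); z points along the fingers, y is the line along which they close (so a half turn about z gives the same grasp; the last joint's range is limited). The gripper opens to 92 mm and grips with 3 to 60 N. Pads are 19 mm wide; open, the fingers measure 130 mm over their backs; the gripper's body (75 mm by 190 mm) begins 47 mm behind the grasp point.
Start: joints at [-1.287, 0.434, 0.025, 1.573, -0.012, 1.134, -0.075], TCP at [0.236, 0.579, 0.227] pointing down, gripper open.
Joint ranges: [-2.62, 2.62], [-0.44, 2.09], [-1.27, 1.32], [0.08, 2.57], [-1.32, 4.46], [0.12, 2], [-2.74, 2.74]. Speed limits (rad/s): [2.22, 2.22, 3.01, 3.01, 3.14, 3.14, 3.14].

## Interface

Orientations are given as a rotation vector (axis times angle).
In Python, from cell import readout, vision, sign_off, arm gives the robot as it stands. The module is installed in compiled form; this text tells all that it offers.
- The arm moves only by the shell command python3 -m creep 'ROWS' [FORCE]. ROWS is JSON, a list of rows, each a list of 5 numbers: the shift along the tool's x, y, z in units of 4 cm (1.0 is 4 cm), then the turn about the tool's z in units of 4 degrees (1.0 is 4 degrees), then the opening, from 0 (shut) to 1 (fully open). A call has 1 to 12 rows; each row shifts and turns the commanded pose from where the row before left it, along the tool's axes as they then stand; what a row does not reach is not made up. A row lasts 1/8 s, in which the tool goes at most 62.5 mm and 10.7 degrees, less where a joint would pass 70% of its speed; a pose out of reach is approached as far as the arm can. A call with a number of a shift or a turn outside -1 to 1 is refused whole. A call with a gripper value outside its range is refused whole. The fingers move at their own pace and stop on an object; FORCE is the grip in N (left out, the last holds). Time passes only in rows, so rows that do not move let the fingers close. It gives the time, the measured TCP pose, the force, the opening and the grip force at its end, in the units of the state.
- readout.observe(): the state, without advancing time (a new reading comes with each control period).
- vision.get_image(name): name is "scene" or "top" or "wrist"; returns a dict with "pixels" (420x560x3 uint8, blue, green, red), "z_map" (420x560 float32, m along the optical axis (not along the pixel's ray), 0 where there is no reading), "camera_matrix" (3x3 intrinsics, pixels), "k1" (the pictures are not rectified: a ray, as slopes to the right and down, at radius r is drawn at 1 + k1 r^2 times it, then the intrinsics apply), "position" and "rotation" of the camera in the world. Camera axes: x right, y up, looking along -z (the intrinsics and any distortion apply to the point x, -y, -z); pixel columns grow to the right and rows downward; lengths in m; the calibration is good to about 2 mm. A picture is of the moment at which its call begins.
- sign_off(): hands the job in; it is judged then, once.
The state is a dict: "clock": time; "joints": joint angles; "dq": joint speeds; "joint_efforts": joint torques, N m; "position": TCP position; "ee_rot": TCP orientation; "force": force on the tool from outside, world axes, zero at the start; "ft_torque": the same for the moment, N m; "width": opening from 0.0 (shut) to 1.0 (fully open); "gripper_force": force on a finger pad.
Only numpy, scipy, OpenCV 4.12 (cv2) and the standard library are available. Lean on these libraries where they do the work, as an engineer would, in place of code of your own. Each camera call takes 0.05 s, during which the arm holds its last target. There are 200 camera calls.

## Task

Push the pump housing along the roller track, fully home against the end stop of the station bay. Then take the oblong drive module by its grip ridge, lift it over the row of blue parts bins, and hold it still and level about a finger's width (15 mm) above the rectangular opening in the top of the housing, centred and lined up with it (either way round), so that a colleague can connect it. Do not let the module touch the housing or the bins, leave everything else on the bench where it is, and finish while still holding the module there.

Things in the scene. Friction and masses are not known exactly. Their poses are not given: they have to be found in the camera images.
- station: Fixed roller track: fifteen free steel rollers (tops 44 mm above the bench) between two aluminium rails, ending in a bay with higher sides and an upright end stop. Origin on the bench under the bay's centre; y runs along the track towards the stop, x across, z up. Track from y = -297 mm to the stop's inner face at y = +73 mm.
- bay (a point): Centre of the bay at roller-top height, 44 mm above the station's origin: the housing's origin is here when it is fully home. Rails stand at x = 60.5 to 70.5 mm on both sides, tops 56 mm above the bench, 72 mm beside the bay (y = -80 to +85 mm); the end stop is 12 mm thick, its top 80 mm above the bench.
- housing: Cream plastic pump housing on the rollers between the rails: 116 mm (x, across) x 146 mm (y, along the track) x 50 mm high, 0.5 to 0.95 kg, too wide to grasp, rolls easily. Origin at its underside centre, axes nearly the station's. Push its flat rear face (y = -73 mm). A carrying arch, 90 mm wide, stands 29 mm above the top at y = +55 mm.
- opening (a point): Centre of the rectangular opening in the housing's top, level with the top surface (50 mm above its underside); 20 mm behind the housing's centre (towards -y). Axes as the housing's: the opening is 90 mm along x and 56 mm along y, 44 mm deep.
- drive_center (a point): Centre (31 mm above its underside) of the drive module: a grey plastic block 76 mm (its x) x 42 mm (its y) x 34 mm high, with a grip ridge on top, centred, 50 mm along x, 16 mm along y, 28 mm high (total height 62 mm), 0.2 to 0.4 kg. Stands upright on the bench, z up.
- drive_bottom (a point): Centre of the drive module's underside, same axes.
- bins: The fixed row of four blue parts bins on a dark plinth between the modules and the station: 308 mm (its x) x 64 mm (its y) x 110 mm high, origin under its centre on the bench.
- buzzer: A bystander: the buzzer module, round drum 68 mm diameter and 34 mm high with the same kind of grip ridge (50 x 16 x 28 mm) on top; origin at the centre of its underside. Not wanted; leave it where it is.
- cleaner: A bystander: white plastic bottle, 60 mm diameter, 150 mm high, origin at its underside centre.
- tape: A bystander: roll of paper tape lying flat, 90 mm diameter, 24 mm high, origin at its underside centre.
- driver: A bystander: black-handled screwdriver lying on the bench along its own x, origin at its underside.
- flux: A bystander: amber glass jar with black cap, 44 mm diameter, 70 mm high, origin at its underside centre.
- cup: A bystander: black plastic pot, 72 mm diameter, 90 mm high, origin at its underside centre.
- gauge: A bystander: small steel weight, 40 mm diameter, 32 mm high over its knob, origin at its underside centre.
Not all that is in view belongs to the job. Leave any red or yellow look-alike of the part that bears drive_center alone.

How it is judged:
On the way, in this order (a step that is already met when the one before it is completed fails the run):
1. the housing is fully home in the station bay (y of housing in the frame of station above -0.008 m), for 0.2 s.
2. the drive module is lifted 80 mm clear of the bench (height (world z) of drive_bottom above 0.08 m), for 0.1 s.
At the end, for the whole second after the job is handed in: Housing on the rollers within 8 mm of home; drive module held still by the fingers alone, touching nothing else, underside 5 to 30 mm above the opening's rim, within 8 mm of its centre, within 0.12 rad of its long side, tilted under 0.09 rad (y of housing in the frame of station above -0.008 m and horizontal distance between housing and station below 0.015 m and height (world z) of housing between 0.038 and 0.05 m and angle between housing's own z axis and vertical below 0.06 rad and horizontal distance between drive_bottom and opening below 0.008 m and z of drive_bottom in the frame of opening between 0.005 and 0.03 m and angle between the x axis of drive_center and the x axis of opening, either way round below 0.12 rad and angle between drive_center's own z axis and vertical below 0.09 rad and contact force between drive and the fingers above 1 N and contact force between drive and housing below 0.1 N and contact force between drive and bins below 0.1 N and contact force between drive and station below 0.1 N and linear speed of each of drive, housing below 0.02 m/s); the arm keeps its last pose, push and grip.
It fails at once if the drive module touches the housing (contact force between drive and housing above 1 N).
It fails at once if the drive module touches the parts bins (contact force between drive and bins above 1 N).
It fails at once if another thing on the bench is moved more than 30 mm (distance of any of buzzer, cleaner, tape, driver, flux, cup, gauge from where it was at the start of the episode above 0.03 m).
It also fails if it takes over 72 s, if anything falls off the work surface, if the arm or the gripper's body presses on something with over 40 N, if the wrist force passes 120 N, or if a joint passes its speed limit or range.

## Working session

There is one attempt and no reset: what is moved stays moved. The work goes in short steps, Python scripts to look and compute and a shell command to move; the robot and the scene stay as the last step left them, time stands still between calls to the robot, and variables do not carry over. Pictures are saved under pics/ and viewed, at most 10 in all, crops included, and the job is handed in when it is done.

```bash
mkdir -p pics; cat > h.py <<'E'
import numpy as np, cv2
from cell import readout, vision, sign_off, arm
def grab(n):
    im=vision.get_image(n); return im
def rays(im,uv):
    K=np.array(im['camera_matrix'],float); k=float(im['k1'])
    p=cv2.undistortPoints(np.array(uv,float).reshape(-1,1,2),K,np.array([k,0,0,0.])).reshape(-1,2)
    return np.c_[p[:,0],-p[:,1],-np.ones(len(p))]
def plane(im,uv,z):
    d=rays(im,uv)@np.array(im['rotation']).T; o=np.array(im['position'])
    return o+d*((z-o[2])/d[:,2])[:,None]
def cloud(im):
    h,w=im['z_map'].shape; u,v=np.meshgrid(np.arange(w),np.arange(h))
    d=rays(im,np.c_[u.ravel(),v.ravel()])*im['z_map'].reshape(-1,1)
    P=d@np.array(im['rotation']).T+np.array(im['position'])
    P[im['z_map'].ravel()==0]=np.nan
    return P.reshape(h,w,3)
E
python3 - <<'E'
from h import *
for n in ('top','scene'):
    im=grab(n); cv2.imwrite(f'pics/{n}0.png',im['pixels']); print(n,np.round(im['position'],3),np.round(im['rotation'],2).tolist(),im['k1'])
s=readout.observe(); print(s['position'],s['ee_rot'],s['width'],s['clock'],arm.tcp_to_grasp,s['force'])
E
```

```text
top [0.451 0.144 1.023] [0.08, -0.07, -1.57] -0.012977604803021884
scene [1.222 0.954 0.763] [0.45, 1.2, 2.16] 0.019980316171198085
[0.23567468 0.57839285 0.22604398] [-6.03967414e-01 -3.08285247e+00  2.12684781e-03] 1.0001024365917075 0.1 -0.0188 [ 0.69976803 -1.07570456  0.0834261 ]
```

View pics/top0.png

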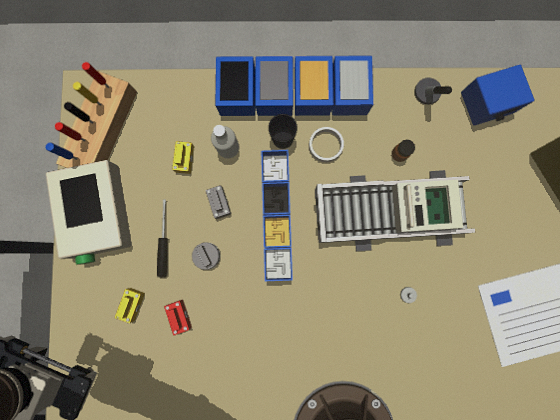

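View pics/scene0.png

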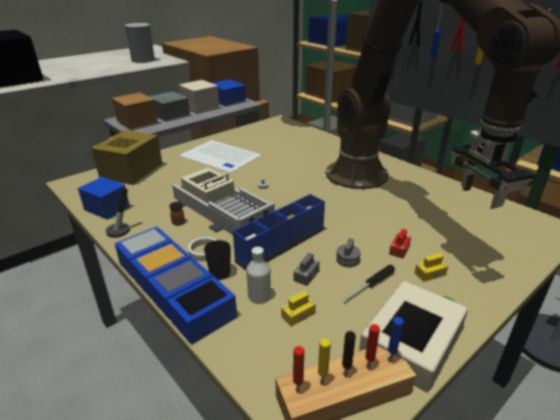

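```bash
python3 - <<'E'
from h import *
im=grab('top'); a=im['pixels'][160:260,300:490]; 
a=cv2.resize(a,None,fx=4,fy=4,interpolation=cv2.INTER_CUBIC)
cv2.imwrite('pics/c1.png',a)
P=cloud(im); np.set_printoptions(linewidth=250,suppress=True)
for r in (185,195,208,225,235): print(r,[(u,int(1000*P[r,u,2])) for u in range(306,484,3)])
E
```

```text
Traceback (most recent call last):
  File "h.py", line 15, in cloud
    P=d@np.array(im['rotation']).T+np.array(im['position'])
      ~~~~~~~~~~~~~~~~~~~~~~~~~~~~^~~~~~~~~~~~~~~~~~~~~~~~~
ValueError: operands could not be broadcast together with shapes (235200,) (3,)
```

View pics/c1.png

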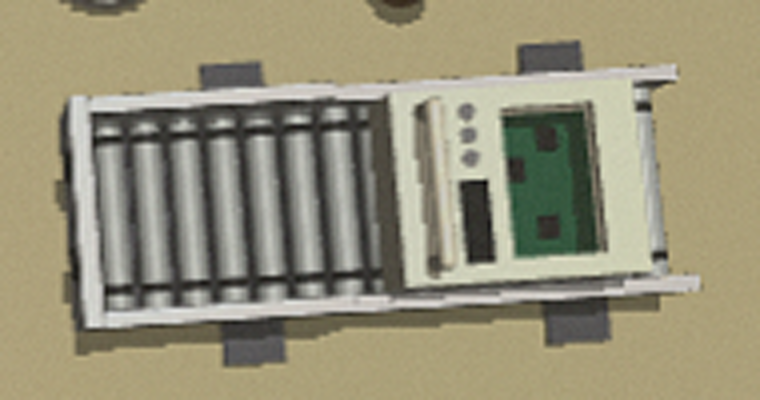

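```bash
sed -i "s/np.array(im\['rotation'\])/cv2.Rodrigues(np.array(im['rotation'],float))[0]/" h.py; python3 - <<'E'
from h import *
np.set_printoptions(linewidth=200,suppress=True,precision=4)
im=grab('top'); P=cloud(im); g=cv2.cvtColor(im['pixels'],cv2.COLOR_BGR2HSV)
def rect(mask,name):
    n,l,st,c=cv2.connectedComponentsWithStats(mask.astype(np.uint8))
    k=1+np.argmax(st[1:,4]); pts=P[l==k]; 
    r=cv2.minAreaRect((pts[:,:2]*1000).astype(np.float32)); print(name,st[k],r, 'zmed',np.median(pts[:,2]))
    return l==k
u,v=np.meshgrid(np.arange(560),np.arange(420))
box=lambda a,b,c,d:(u>a)&(u<b)&(v>c)&(v<d)
Z=P[...,2]
rect(box(380,480,160,250)&(abs(Z-.094)<.007)&(g[...,0]>18),'housing top')
rect(box(195,240,175,230)&(Z>.022)&(Z<.075),'drive')
rect(box(195,240,175,230)&(Z>.05)&(Z<.075),'ridge')
rect(box(240,300,140,300)&(Z>.09),'bins')
rect(box(180,230,230,280)&(Z>.02),'buzzer')
for nm,z,uv in(('stop/outer',.08,[(318,184.2),(321.2,241.2)]),('rail ends',.056,[(469.5,178),(475,230.8)])):
    print(nm,plane(im,uv,z))
for p in [(318,190),(320,235),(350,184),(465,180),(468,232),(283,130),(326,130),(404,150),(408,295)]: print(p,P[p[1],p[0]])
s=readout.observe(); print(cv2.Rodrigues(np.array(s['ee_rot']))[0])
E
```

```text
housing top [ 396  180   67   52 1911] ((561.6011962890625, -200.62109375), (116.46014404296875, 148.87025451660156), 3.366832971572876) zmed 0.09408821117911492
drive [206 185  25  34 516] ((580.7586669921875, 312.8885192871094), (76.22650146484375, 44.2203254699707), 18.464689254760742) zmed 0.03495494359973167
ridge [210 190  13  21 146] ((580.4120483398438, 312.6747741699219), (50.11528396606445, 16.183130264282227), 18.65117073059082) zmed 0.06169962553738151
bins [262 150  31 131 810] ((540.1617431640625, 161.88363647460938), (306.2584228515625, 64.024658203125), 1.6463334560394287) zmed 0.10926439086232337
buzzer [192 243  28  27 591] ((442.9598693847656, 342.3269348144531), (65.03224182128906, 67.3193588256836), 0.38011759519577026) zmed 0.034782426637783415
stop/outer [[0.6152 0.0617 0.08  ]
 [0.4774 0.0558 0.08  ]]
rail ends [[ 0.6334 -0.3177  0.056 ]
 [ 0.5019 -0.3249  0.056 ]]
(318, 190) [0.6011 0.0619 0.0794]
(320, 235) [0.493  0.0569 0.0632]
(350, 184) [ 0.617  -0.0173  0.0708]
(465, 180) [ 0.6297 -0.3094  0.0492]
(468, 232) [ 0.4991 -0.3084  0.054 ]
(283, 130) [0.7738 0.1461 0.0061]
(326, 130) [0.7714 0.0329 0.0119]
(404, 150) [ 0.7008 -0.1517  0.0725]
(408, 295) [ 0.3437 -0.1648  0.024 ]
[[-0.9261  0.3773 -0.0003]
 [ 0.3773  0.9261 -0.0009]
 [-0.0001 -0.0009 -1.    ]]
```

```bash
R='[-0.7,-0.76,0,0,0.4]'; python3 -m creep '[[-0.7,-0.76,0,0,0.4],[-0.7,-0.76,0,0,0.4],[-0.7,-0.76,0,0,0.4],[-0.7,-0.76,0,0,0.4],[-0.7,-0.76,0,0,0.4],[-0.7,-0.76,0,0,0.4],[-0.7,-0.76,0,0,0.4],[-0.7,-0.76,0,0,0.4],[-0.7,-0.76,0,0,0.4],[-0.7,-0.76,0,0,0.4],[-0.7,-0.76,0,0,0.4],[-0.7,-0.76,0,0,0.4]]' 30
```

```text
clock: 1.7
position: [0.4096, 0.1129, 0.2268]
ee_rot: [0.604, 3.083, 0.001]
force: [0.7, 0.6, 0.8]
width: 0.395
gripper_force: 0.0
```

```bash
python3 -m creep '[[-0.7,-0.76,0,0,0.4],[-0.7,-0.76,0,0,0.4],[-0.7,-0.76,0,0,0.4],[-0.7,-0.76,0,0,0.4],[-0.7,-0.76,0,0,0.4],[-0.7,-0.76,0,0,0.4],[-0.7,-0.76,0,0,0.4],[-0.7,-0.76,0,0,0.4],[-0.7,-0.76,0,0,0.4],[-0.7,-0.76,0,0,0.4],[-0.7,-0.76,0,0,0.4],[0,0,0,1,0.4]]'; python3 -m creep '[[0,0,0,1,0.4],[0,0,0,1,0.4],[0,0,0,1,0.4],[0,0,0,1,0.4],[0,0,0,1,0.4],[0,0,0,1,0.4],[0,0,0,1,0.4],[0,0,0,1,0.4],[0,0,0,1,0.4],[0,0,0,1,0.4],[0,0,0,1,0.4],[0,0,0,1,0.4]]'
```

```text
clock: 3.2
position: [0.5679, -0.3155, 0.2262]
ee_rot: [-0.719, -3.058, 0.003]
force: [-0.3, -0.2, -0.4]
width: 0.399
gripper_force: 0.0
clock: 4.7
position: [0.5684, -0.3115, 0.2265]
ee_rot: [-1.897, -2.504, -0.0]
force: [1.0, -0.3, -0.1]
width: 0.404
gripper_force: 0.0
```

```bash
python3 -m creep '[[0,0,0,1,0.4],[0,0,0,1,0.4],[0,0,0,1,0.4],[0,0,0,0.1,0.4],[0,0,0,0,0.4],[0,0,0,0,0.4]]'; cat > w.py <<'E'
from h import *
import sys
# usage: w.py x y z yaw(tool y dir, deg): prints remaining move in units
s=readout.observe(); R=cv2.Rodrigues(np.array(s['ee_rot']))[0]
t=list(map(float,sys.argv[1:])); d=R.T@(np.array(t[:3])-s['position'])/.04
yaw=np.degrees(np.arctan2(R[1,1],R[0,1]))
print('clock',s['clock'],'pos',np.round(s['position'],4),'yaw',round(yaw,2),'tilt',np.round(R[:,2],3),'units',np.round(d,3),'turn',round(-((t[3]-yaw+180)%360-180)/4,2),'F',np.round(s['force'],1),'w',s['width'],s['gripper_force'])
E
python3 w.py 0.568 -0.313 0.062 3.3
```

```text
clock: 5.45
position: [0.5684, -0.3117, 0.2267]
ee_rot: [-2.153, -2.288, -0.0]
force: [0.5, -0.3, 0.2]
width: 0.398
gripper_force: 0.0
clock 5.45 pos [ 0.5684 -0.3117  0.2267] yaw 3.48 tilt [-0.  0. -1.] units [-0.034 -0.011  4.117] turn 0.05 F [ 0.5 -0.3  0.2] w 0.3975088066772392 0.0
```

```bash
python3 -m creep '[[0,0,0.7,0,0.4],[0,0,0.7,0,0.4],[0,0,0.7,0,0.4],[0,0,0.7,0,0.4],[0,0,0.7,0,0.4],[0,0,0.6,0,0.4],[0.1,0,0,0,0.4],[0.2,0,0,0,0.4],[0.2,0,0,0,0.4],[0.2,0,0,0,0.4],[0.2,0,0,0,0.4],[0.2,0,0,0,0.4]]'; python3 -m creep '[[0.25,0,0,0,0.4],[0.25,0,0,0,0.4],[0.25,0,0,0,0.4],[0.25,0,0,0,0.4],[0.25,0,0,0,0.4],[0.25,0,0,0,0.4],[0.25,0,0,0,0.4],[0.25,0,0,0,0.4],[0.2,0,0,0,0.4],[0.2,0,0,0,0.4],[0.2,0,0,0,0.4],[0.2,0,0,0,0.4]]'; python3 w.py 0.556 -0.109 0.062 3.3
```

```text
clock: 6.95
position: [0.566, -0.2674, 0.0631]
ee_rot: [2.153, 2.287, 0.0]
force: [-0.0, -1.0, 0.8]
width: 0.396
gripper_force: 0.7
clock: 8.45
position: [0.5589, -0.1555, 0.0627]
ee_rot: [-2.154, -2.287, 0.0]
force: [0.5, -1.0, -0.6]
width: 0.402
gripper_force: 0.6
clock 8.45 pos [ 0.5589 -0.1555  0.0627] yaw 3.43 tilt [-0.  0. -1.] units [ 1.164 -0.004  0.017] turn 0.03 F [ 0.5 -1.  -0.6] w 0.4018803756708805 0.6155482341091556
```

```bash
python3 -m creep '[[0.15,0,0,0,0.4],[0.15,0,0,0,0.4],[0.15,0,0,0,0.4],[0.15,0,0,0,0.4],[0.12,0,0,0,0.4],[0.1,0,0,0,0.4],[0.1,0,0,0,0.4],[0.1,0,0,0,0.4],[0.05,0,0,0,0.4],[0.05,0,0,0,0.4],[0,0,0,0,0.4],[0,0,0,0,0.4]]'; python3 w.py 0.556 -0.109 0.062 3.3
python3 - <<'E'
from h import *
im=grab('top'); a=im['pixels'][160:260,300:490]
cv2.imwrite('pics/c2.png',cv2.resize(a,None,fx=3,fy=3,interpolation=cv2.INTER_CUBIC))
P=cloud(im);u,v=np.meshgrid(np.arange(560),np.arange(420))
m=(u>322)&(u<400)&(v>170)&(v<250)&(P[...,2]>.112)&(P[...,2]<.13); p=P[m]; print(len(p),p.mean(0) if len(p) else '')
E
```

```text
clock: 9.95
position: [0.5565, -0.1112, 0.0628]
ee_rot: [-2.154, -2.287, -0.0]
force: [-0.5, 1.0, -0.2]
width: 0.394
gripper_force: 0.0
clock 9.95 pos [ 0.5565 -0.1112  0.0628] yaw 3.44 tilt [ 0.  0. -1.] units [ 0.055 -0.008  0.019] turn 0.03 F [-0.5  1.  -0.2] w 0.39420886914441267 0.0
184 [0.54765761 0.02655494 0.1221006 ]
```

View pics/c2.png

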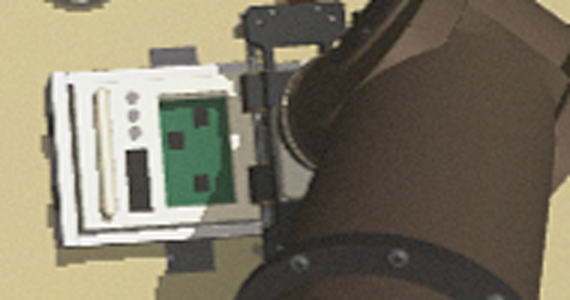

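The housing (crop x 60–270) sits almost against the stop, with the arch about 2 mm short of home. I'll press gently until contact.

```bash
for i in 1; do python3 -m creep '[[0.04,0,0,0,0.4],[0.04,0,0,0,0.4],[0.04,0,0,0,0.4],[0,0,0,0,0.4],[0,0,0,0,0.4]]'; done; python3 -m creep '[[0.04,0,0,0,0.4],[0.04,0,0,0,0.4],[0,0,0,0,0.4],[0,0,0,0,0.4]]'
```

```text
clock: 10.62
position: [0.5562, -0.1067, 0.0628]
ee_rot: [2.154, 2.286, -0.0]
force: [0.4, -2.7, 0.5]
width: 0.4
gripper_force: 1.3
clock: 11.12
position: [0.5562, -0.1067, 0.0631]
ee_rot: [2.153, 2.282, -0.003]
force: [0.9, -12.5, -2.4]
width: 0.4
gripper_force: 6.0
```

```bash
python3 -m creep '[[-0.1,0,0,0,0.4],[-0.3,0,0,0,0.4],[-0.3,0,0,0,0.4],[-0.3,0,-0.5,0,0.6],[0,0,-0.8,0,0.8],[0,0,-0.8,0,1],[0,0,-0.8,0,1],[0,0,-0.8,0,1],[0,0,-0.5,0,1],[0.5,0,0,1,1],[0.5,0,0,1,1],[0.5,0,0,1,1]]'; python3 w.py 0.5806 0.3128 0.15 -71.5
```

```text
clock: 12.62
position: [0.5587, -0.0833, 0.2309]
ee_rot: [-2.384, -2.045, -0.001]
force: [0.4, 0.3, -1.0]
width: 0.999
gripper_force: 0.0
clock 12.625 pos [ 0.5587 -0.0833  0.2309] yaw -8.74 tilt [ 0.  0. -1.] units [ 9.871 -0.964  2.027] turn 15.69 F [ 0.4  0.3 -1. ] w 0.9990992636379734 0.0
```

```bash
python3 -m creep '[[0,0,0,1,1],[0,0,0,1,1],[0,0,0,1,1],[0,0,0,1,1],[0,0,0,1,1],[0,0,0,1,1],[0,0,0,1,1],[0,0,0,1,1],[0,0,0,1,1],[0,0,0,1,1],[0,0,0,1,1],[0,0,0,1,1]]'; python3 -m creep '[[0,0,0,1,1],[0,0,0,1,1],[0,0,0,0.7,1],[0,0,0,0.0,1]]'; python3 w.py 0.5806 0.3128 0.15 -71.5
```

```text
clock: 14.12
position: [0.5588, -0.0839, 0.2308]
ee_rot: [-3.01, -0.899, -0.0]
force: [-0.0, 0.9, -0.5]
width: 1.002
gripper_force: 0.0
clock: 14.62
position: [0.5588, -0.0838, 0.2307]
ee_rot: [-3.081, -0.616, 0.0]
force: [-0.7, -0.3, 0.6]
width: 1.003
gripper_force: 0.0
clock 14.625 pos [ 0.5588 -0.0838  0.2307] yaw -67.38 tilt [-0. -0. -1.] units [ 4.317 -8.942  2.017] turn 1.03 F [-0.7 -0.3  0.6] w 1.0029366137632616 0.0
```

```bash
python3 -m creep '[[0.36,-0.745,0,0,1],[0.36,-0.745,0,0,1],[0.36,-0.745,0,0,1],[0.36,-0.745,0,0,1],[0.36,-0.745,0,0,1],[0.36,-0.745,0,0,1],[0.36,-0.745,0,0,1],[0.36,-0.745,0,0,1],[0.36,-0.745,0,0,1],[0.36,-0.745,0,0,1],[0.36,-0.745,0,0,1],[0.36,-0.745,0,0,1]]'; python3 -m creep '[[0,0,0,1,1],[0,0,0,0,1],[0,0,0,0,1]]';python3 w.py 0.5806 0.3128 0.15 -71.5
cat > m.py <<'E'
from h import *
w=grab('wrist'); cv2.imwrite('pics/w1.png',w['pixels']); P=cloud(w); 
u,v=np.meshgrid(np.arange(560),np.arange(420))
d=np.hypot(P[...,0]-.5806,P[...,1]-.3128)<.06
for lo,hi,n in((.055,.07,'ridge'),(.027,.07,'drive')):
    m=d&(P[...,2]>lo)&(P[...,2]<hi); p=P[m]
    if len(p): print(n,len(p),cv2.minAreaRect((p[:,:2]*1000).astype(np.float32)))
im=grab('top'); P=cloud(im)
m=(u>315)&(u<420)&(v>165)&(v<250)
for lo,hi,n in((.112,.13,'arch'),(.087,.101,'top')):
    k=(m&(P[...,2]>lo)&(P[...,2]<hi)).astype(np.uint8); c,l,st,_=cv2.connectedComponentsWithStats(k)
    p=P[l==1+np.argmax(st[1:,4])]; print(n,len(p),cv2.minAreaRect((p[:,:2]*1000).astype(np.float32)))
g=cv2.cvtColor(im['pixels'],cv2.COLOR_BGR2HSV)
k=(m&(g[...,1]>90)&(g[...,0]>45)&(g[...,0]<95)).astype(np.uint8);p=P[k>0]; print('green floor',len(p),np.median(p[:,2]),cv2.minAreaRect((p[:,:2]*1000).astype(np.float32)))
E
python3 m.py
```

```text
clock: 16.12
position: [0.5808, 0.3142, 0.2307]
ee_rot: [-3.08, -0.619, 0.0]
force: [-0.0, -0.8, 0.4]
width: 0.999
gripper_force: 0.0
clock: 16.5
position: [0.5809, 0.3125, 0.2309]
ee_rot: [3.1, 0.51, 0.0]
force: [-0.4, -0.2, 0.5]
width: 0.999
gripper_force: 0.0
clock 16.5 pos [0.5809 0.3125 0.2309] yaw -71.32 tilt [ 0. -0. -1.] units [-0.006 -0.011  2.021] turn 0.04 F [-0.4 -0.2  0.5] w 0.9994858933330694 0.0
ridge 694 ((580.8660278320312, 315.26715087890625), (49.93499755859375, 15.282753944396973), 18.169578552246094)
drive 2359 ((580.9171142578125, 315.1359558105469), (75.51126861572266, 42.07075881958008), 18.406475067138672)
arch 184 ((548.2102661132812, 30.222640991210938), (97.99468994140625, 10.462667465209961), 3.1259119510650635)
top 1955 ((550.947265625, -24.810333251953125), (116.55171203613281, 146.67941284179688), 3.287108898162842)
green floor 298 0.05245201220014373 ((551.6082763671875, -47.884376525878906), (78.23651123046875, 45.04671096801758), 4.296109676361084)
```

View pics/w1.png

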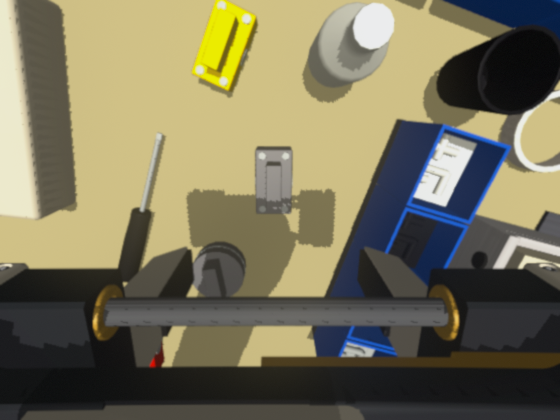

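The wrist view shows the drive upright at (273,180), in line with the fingers. Next I descend and grip.

```bash
python3 -m creep '[[0,-0.04,0.7,0,1],[0,0,0.7,0,1],[0,0,0.7,0,1],[0,0,0.7,0,1],[0,0,0.7,0,1],[0,0,0.5,0,1],[0,0,0.4,0,1],[0,0,0.2,0,1],[0,0,0.2,0,1],[0,0,0,0,1],[0,0,0,0,0.5],[0,0,0,0,0.3]]' 35; python3 -m creep '[[0,0,0,0,0],[0,0,0,0,0],[0,0,0,0,0],[0,0,0,0,0],[0,0,0,0,0],[0,0,0,0,0]]' 35;  python3 w.py 0.5809 0.314 0.038 -71.6
```

```text
clock: 18.1
position: [0.5805, 0.3149, 0.0393]
ee_rot: [-3.1, -0.509, -0.001]
force: [-0.2, -0.0, -0.3]
width: 0.829
gripper_force: 0.0
clock: 18.85
position: [0.5803, 0.3148, 0.0387]
ee_rot: [-3.1, -0.509, -0.0]
force: [-0.7, -0.2, 0.9]
width: 0.18
gripper_force: 0.0
clock 18.85 pos [0.5803 0.3148 0.0387] yaw -71.37 tilt [ 0.  0. -1.] units [0.009 0.024 0.018] turn 0.06 F [-0.7 -0.2  0.9] w 0.1799355573092826 0.0
```

```bash
python3 -m creep '[[0,0,0,0,0],[0,0,0,0,0],[0,0,0,0,0],[0,0,0,0,0]]' 35; python3 -m creep '[[0,0,-0.2,0,0],[0,0,-0.4,0,0],[0,0,-0.6,0,0],[0,0,-0.7,0,0],[0,0,-0.7,0,0],[0,0,-0.7,0,0],[0,0,-0.7,0,0],[0,0,-0.4,0,0],[0,0,0,0,0],[0,0,0,0,0]]'; python3 w.py 0.5521 -0.0448 0.21 -86.7
```

```text
clock: 19.35
position: [0.5802, 0.3148, 0.0387]
ee_rot: [-3.1, -0.509, -0.0]
force: [0.4, -1.0, -0.5]
width: 0.172
gripper_force: 35.0
clock: 20.6
position: [0.5797, 0.3149, 0.2139]
ee_rot: [-3.1, -0.509, 0.002]
force: [0.5, -0.0, -1.9]
width: 0.17
gripper_force: 35.0
clock 20.6 pos [0.5797 0.3149 0.2139] yaw -71.36 tilt [-0.001 -0.    -1.   ] units [-3.527  8.3    0.1  ] turn 3.83 F [ 0.5 -0.  -1.9] w 0.16979664211876977 34.99292850494385
```

```bash
python3 -m creep '[[-0.15,0.35,0,0,0],[-0.32,0.75,0,0,0],[-0.32,0.75,0,0,0],[-0.32,0.75,0,0,0],[-0.32,0.75,0,0,0],[-0.32,0.75,0,0,0],[-0.32,0.75,0,0,0],[-0.32,0.75,0,0,0],[-0.32,0.75,0,0,0],[-0.32,0.75,0,0,0],[-0.32,0.75,0,0,0],[-0.2,0.45,0,0,0]]'; python3 -m creep '[[0,0,0,0.9,0],[0,0,0,0.9,0],[0,0,0,0.9,0],[0,0,0,0.9,0],[0,0,0,0.2,0],[0,0,0,0,0],[0,0,0,0,0]]'; python3 w.py 0.5521 -0.0448 0.1485 -86.7
python3 - <<'E'
from h import *
np.set_printoptions(suppress=True,precision=4)
for n in('wrist','scene'):
    w=grab(n); cv2.imwrite(f'pics/{n}2.png',w['pixels']); P=cloud(w)
    d=(np.hypot(P[...,0]-.552,P[...,1]+.045)<.06)
    for lo,hi in((.195,.217),(.2,.214)):
        p=P[d&(P[...,2]>lo)&(P[...,2]<hi)]
        if len(p): print(n,len(p),cv2.minAreaRect((p[:,:2]*1000).astype(np.float32)),np.median(p[:,2]))
    p=P[d&(P[...,2]>.14)&(P[...,2]<.21)]; print(n,len(p),np.percentile(p[:,2],[1,5,50,99]))
E
```

```text
clock: 22.1
position: [0.5505, -0.0477, 0.2144]
ee_rot: [3.101, 0.504, -0.001]
force: [0.2, -0.2, -1.5]
width: 0.174
gripper_force: 35.0
clock: 22.98
position: [0.5517, -0.0452, 0.2147]
ee_rot: [-3.14, -0.096, 0.0]
force: [-0.1, 0.1, -2.5]
width: 0.175
gripper_force: 35.0
clock 22.975 pos [ 0.5517 -0.0452  0.2147] yaw -86.51 tilt [-0.  0. -1.] units [ 0.011 -0.008  1.654] turn 0.05 F [-0.1  0.1 -2.5] w 0.17516908062088482 34.99286770820618
wrist 3722 ((573.163330078125, -43.517696380615234), (34.74881362915039, 42.181182861328125), 3.2066171169281006) 0.2097122285193506
wrist 3488 ((573.163330078125, -43.517696380615234), (34.74881362915039, 42.181182861328125), 3.2066171169281006) 0.20973728298140337
wrist 2812 [0.1793 0.184  0.2091 0.21  ]
scene 222 ((553.3707275390625, -41.39525604248047), (79.24659729003906, 42.701416015625), 1.6274573802947998) 0.20856710695723857
scene 167 ((553.372314453125, -41.497642517089844), (79.10966491699219, 42.725975036621094), 1.9168790578842163) 0.2094868529545647
scene 272 [0.1768 0.1793 0.1956 0.2099]
```

View pics/wrist2.png

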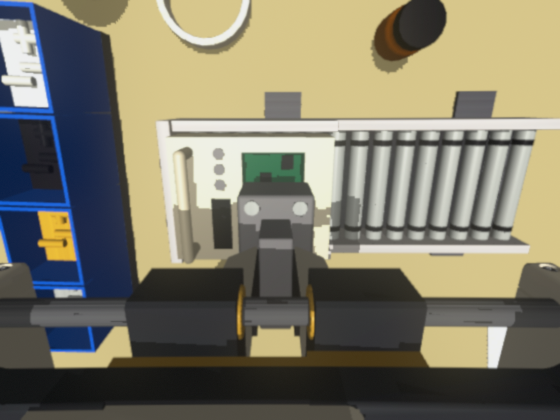

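View pics/scene2.png

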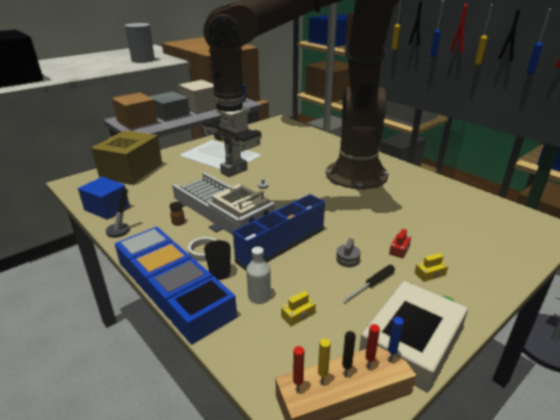

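The wrist view shows the module level and in line over the opening (block end at (275,205), green opening floor behind it at (273,168)). It measures within about 1 mm of the opening's centre, so I'll lower it.

```bash
python3 -m creep '[[0,0,0.3,0,0],[0,0,0.4,0,0],[0,0,0.4,0,0],[0,0,0.3,0,0],[0,0,0.15,0,0],[0,0,0.08,0,0],[0,0,0,0,0],[0,0,0,0,0],[0,0,0,0,0],[0,0,0,0,0],[0,0,0,0,0],[0,0,0,0,0]]'; python3 w.py 0.5521 -0.0448 0.1485 -86.7
python3 - <<'E'
from h import *
w=grab('wrist'); P=cloud(w)
d=(np.hypot(P[...,0]-.552,P[...,1]+.045)<.06)
p=P[d&(P[...,2]>.132)&(P[...,2]<.15)]; print(cv2.minAreaRect((p[:,:2]*1000).astype(np.float32)),np.median(p[:,2]))
m=(abs(P[...,2]-.094)<.004)&(abs(P[...,0]-.55)<.075)&(abs(P[...,1]+.025)<.09)&(P[...,0]>.56)
p=P[m]; print('housing part',cv2.minAreaRect((p[:,:2]*1000).astype(np.float32)),np.median(p[:,2]))
E
```

```text
clock: 24.58
position: [0.5518, -0.0452, 0.1496]
ee_rot: [-3.14, -0.094, -0.0]
force: [-0.4, -0.4, -2.0]
width: 0.176
gripper_force: 35.0
clock 24.575 pos [ 0.5518 -0.0452  0.1496] yaw -86.57 tilt [ 0.  0. -1.] units [ 0.009 -0.008  0.026] turn 0.03 F [-0.4 -0.4 -2. ] w 0.1756620138060205 34.992926716804504
((573.414306640625, -43.549652099609375), (34.281280517578125, 42.1214714050293), 3.0000407695770264) 0.14457495371555895
housing part ((583.0892944335938, -20.48247528076172), (52.72786331176758, 146.98648071289062), 2.7730844020843506) 0.09382510146805595
```

```bash
python3 -c "
from cell import sign_off; print(sign_off())"
```

```text
the job is handed in; nothing more can be done
None
```

I pushed the housing home against the stop and handed in still holding the drive module over the opening. By my measurements it is level, about 16 mm above the rim and within about 3 mm of centre; `sign_off` returned no verdict.

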